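Pack up the forensic instrument case

TASK

Close up the instrument case on the lab bench by pushing with the fingers only: first fold the upright blue flap down flat over the swab tubes, and only then swing the open aluminium lid fully shut over it. Never take the flap or the lid between the fingers, and leave the torch, the jar and the bottle standing where they are. Finish clear of everything.

Things in the scene. Friction and masses are not known exactly. Their poses are not given: they have to be found in the camera images.
- case: Open aluminium instrument case, 200 mm along its x, 160 mm along its y, 60 mm high, walls 7 mm, fixed to the bench. Origin: centre of its underside; its z points up. The lid is hinged along its +y top edge, the flap just inside its -y wall. The case sits anywhere on the bench, turned up to 0.45 rad either way. Inside, dark foam and fixed tools reach 50 mm high at most. A closed gripper fits into it from above.
- lid (a joint): Lid angle in rad: 0 = shut flat on the rim, about 1.57 = standing upright, up to 1.85 = leaning outward; starts between 1.5 and 1.8. Aluminium plate with black edging, 200 x 160 mm and 12 mm thick, 0.25 kg. Its hinge is stiff (0.3 N m of friction, a little more than the weight's torque): the lid stays where it is left and needs about 2 N near its free edge to swing when upright, less as it comes down. Shut, its top is 72.5 mm above the bench.
- lid_hinge (a point): Middle of the lid's hinge line, 60.5 mm above the bench at y = +80 mm of the case. Its axes turn with the lid: x along the hinge (the case's x), -y from the hinge to the free edge, z out of the lid's outer face (up when shut, outward, away from the case, when the lid stands open). The underside of the lid lies at z = 0, the outer face at z = 12 mm.
- lid_mid (a point): Centre of the lid plate: 80 mm from the hinge line, halfway through its thickness; axes as lid_hinge.
- lid_edge (a point): Middle of the lid's free edge on the outer face: 160 mm from the hinge line, 12 mm above the underside; axes as lid_hinge.
- flap (a joint): Flap angle in rad: 0 = folded down flat inside the case, about 1.57 = upright, at most 1.7; starts between 1.3 and 1.65. Blue plastic plate with two white strips, 180 x 100 mm and 6 mm thick, 0.07 kg. Its hinge is stiff (0.06 N m of friction): it stays where it is left and needs about 1 N near its free edge. It has a firm stop at 0, where its top is 51.5 mm above the bench, 8.5 mm below the case's rim. The lid would jam on it if the flap still stood up.
- flap_hinge (a point): Middle of the flap's hinge line, 45.5 mm above the bench at y = -68 mm of the case. Its axes turn with the flap: x along the hinge (the case's x), +y from the hinge to the free edge, z out of the face that is on top when folded down (and faces outward, away from the case, when upright). The underside lies at z = 0, that face at z = 6 mm.
- flap_mid (a point): Centre of the flap plate: 50 mm from the hinge line, halfway through its thickness; axes as flap_hinge.
- flap_edge (a point): Middle of the flap's free edge, on the face that is on top when folded down: 100 mm from the hinge line; axes as flap_hinge.
- torch: Black torch standing on its wide head, 38 mm wide, 98 mm high, loose. Origin: centre of its underside, z up. The torch, jar and bottle stand by the case, in any order: one beyond its +x end, one outside its -y (flap) side, one outside its +y (lid) side.
- jar: Amber jar with red cap, 52 mm wide, 60 mm high, loose. Origin: centre of its underside, z up.
- bottle: White bottle with blue cap, 44 mm wide, 100 mm high, loose. Origin: centre of its underside, z up.

How it is judged:
By the outcome, as a careful person would: the job done as asked, in the order asked, and still so for the second after the job is handed in, with the robot touching nothing.
It also fails if it takes over 58 s, if anything falls off the work surface, if the arm or the gripper's body presses on something with over 40 N, if the wrist force passes 120 N, or if a joint passes its speed limit or range.

ROBOT

A 6-joint arm with a two-finger parallel gripper is mounted at the origin on the work surface. World frame = base frame: x ahead of the robot, y to its left, z up, the work surface at z = 0. Lengths are in m, angles in rad, forces in N, time in s.
With the tool pointing down it reaches from about 0.35 to 0.725 m from the base axis. Payload 4.3 kg.
Tool frame: the origin (TCP) lies midway between the tips of the shut fingers; the grasp point (between the pads) lies r.tcp_to_grasp behind it (r.tcp_to_grasp is the distance from the TCP to the grasp point, in m); z points along the fingers, x is the direction in which the jaws open and shut, and the axes are right-handed (so a half turn about z gives the same grasp; the last joint's range is limited). The gripper opens to 85 mm and grips with 20 to 120 N. Pads are 22 mm wide; open, the fingers measure 114 mm over their backs; the gripper's body (76 mm by 85 mm) begins 54 mm behind the grasp point. The pads swing forward as they close: fully open they stand 13 mm farther back than shut.
Start: joints at [-1.215, 0.377, 0.081, 1.274, 0, 1.46], TCP at [0.258, -0.514, 0.199] pointing down, gripper open.
Joint ranges: [-2.72, 2.72], [-0.84, 1.66], [-1.02, 1.22], [-1.77, 2.12], [-1.37, 1.28], [-3.14, 3.14]. Speed limits (rad/s): [2.57, 2.57, 3.14, 3.14, 3.14, 3.14].

INTERFACE

Orientations are given as a 3x3 rotation matrix whose columns are the frame's x, y, z axes.
In Python, from plant import r, cams, job gives the robot as it stands.
- The arm moves only by the tool play_rows, never from a script. Its argument "increments" is a list of rows, each an object of numbers: "x", "y", "z": the shift along the tool's x, y, z in cm; "wx", "wy", "wz": the turn, a rotation vector about the tool's x, y, z in degrees; "gripper": the opening, from 0 (shut) to 1 (fully open). In form: [{"x": .., "y": .., "z": .., "wx": .., "wy": .., "wz": .., "gripper": ..}, ...]. A call has 1 to 8 rows; each row is the pose to reach, as a shift and turn from the pose commanded when the call began, along the tool's axes at that moment; what a row does not reach only later rows make up. A row lasts 1/8 s, in which the tool goes at most 62.5 mm and 10.7 degrees, less where a joint would pass 70% of its speed; a pose out of reach is approached as far as the arm can. A call with a gripper value outside its range is refused whole. The fingers move at their own pace and stop on an object; the grip force is fixed at half the most. Time passes only in rows, so rows that repeat a pose let the fingers close. It gives the time, the measured TCP pose, the force and the opening at its end, in the units of the state.
- r.sense(): the state, without advancing time (a new reading comes with each control period).
- cams.grab_frame(name): name is "scene" or "top" or "wrist"; returns a dict with "pixels" (384x512x3 uint8, blue, green, red), "camera_matrix" (3x3 intrinsics, pixels), "k1" (the pictures are not rectified: a ray, as slopes to the right and down, at radius r is drawn at 1 + k1 r^2 times it, then the intrinsics apply), "xyz" and "rotation" of the camera in the world. Camera axes: x right, y down, z forward; pixel columns grow to the right and rows downward; lengths in m; the calibration is good to about 2 mm. A picture is of the moment at which its call begins. There is no depth.
- job.finish_job(): hands the job in, once; it reports no verdict.
The state is a dict: "time": time; "joints": joint angles; "qd": joint speeds; "effort": joint torques, N m; "tool_pos": TCP position; "tool_rot": TCP orientation; "contact_force": force on the tool from outside, world axes, zero at the start; "ft_torque": the same for the moment, N m; "finger_gap": finger opening in m.
Only numpy, scipy, OpenCV 4.12 (cv2) and the standard library are available. Lean on these libraries where they do the work, as an engineer would, in place of code of your own. Each camera call takes 0.05 s, during which the arm holds its last target. There are 200 camera calls.

## Working session

There is one attempt and no reset: what is moved stays moved. The work goes in short steps, Python scripts to look and compute and a tool call to move; the robot and the scene stay as the last step left them, time stands still between calls to the robot, and variables do not carry over. Pictures are saved under pics/ and viewed, about 8 in all and at most 12, crops included, and the job is handed in when it is done.

Besides the shell and the picture viewer there is one more tool, called after "Emit:" as name(argument=value, ...), one argument or row to a line, values as JSON. play_rows: Moves the arm, as the interface text tells. Its arguments: {"type":"object","properties":{"increments":{"type":"array","items":{"type":"object","properties":{"x":{"type":"number"},"y":{"type":"number"},"z":{"type":"number"},"wx":{"type":"number"},"wy":{"type":"number"},"wz":{"type":"number"},"gripper":{"type":"number"}}}}},"required":["increments"]}

```bash
mkdir -p pics
python3 - <<'E'
from plant import r,cams,job
import cv2
s=r.sense(); print(s['time'],s['tool_pos'],s['tool_rot'],s['finger_gap'],r.tcp_to_grasp)
for n in("scene","top"):
    f=cams.grab_frame(n); cv2.imwrite(f"pics/{n}0.png",f["pixels"]); print(n,f["camera_matrix"],f["k1"],f["xyz"],f["rotation"])
E
```

```text
0.0 [ 0.25801872 -0.5130531   0.19815916] [[ 4.49145263e-01 -8.93458470e-01 -7.03433937e-04]
 [-8.93456436e-01 -4.49145753e-01  1.92098754e-03]
 [-2.03226695e-03 -2.34314875e-04 -9.99997907e-01]] 0.08527448056520545 0.0187
scene [[450.6123689    0.         261.35025504]
 [  0.         450.6123689  195.81750747]
 [  0.           0.           1.        ]] -0.1632754726684369 [ 0.97716617 -0.4112165   1.00484917] [[ 0.75294121  0.54119619 -0.3744145 ]
 [ 0.6580722  -0.61527111  0.43403046]
 [ 0.00452921 -0.5731912  -0.81940914]]
top [[432.96405395   0.         251.92337193]
 [  0.         432.96405395 188.26026621]
 [  0.           0.           1.        ]] 0.008193707187062749 [0.43210955 0.09115928 0.95063964] [[ 0.02849812 -0.99162904  0.12593529]
 [-0.99957341 -0.02907606 -0.002753  ]
 [ 0.00639166 -0.12580312 -0.99203464]]
```

View pics/scene0.png

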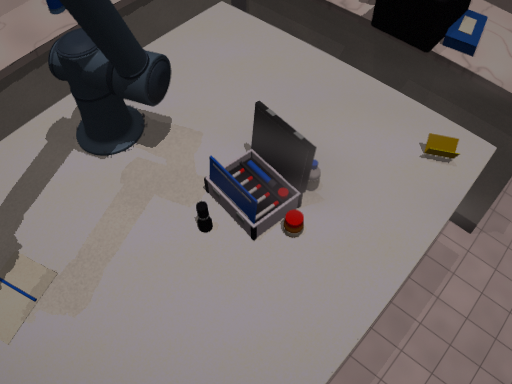

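View pics/top0.png

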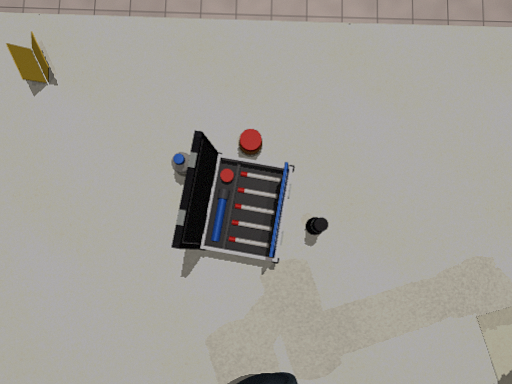

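The scene picture shows the open case near the middle (205–300, 150–235), with the lid upright at the back and the flap at the front. The torch is at (204, 218), the jar at (293, 222) and the bottle at (313, 175). In the top view the case spans about (200–292, 155–262). The jar is at (250, 141), the torch at (317, 226) and the bottle at (181, 161). I'll enlarge both.

Run:
```python
import cv2
a=cv2.imread("pics/top0.png")[120:270,160:340]; cv2.imwrite("pics/top0c.png",cv2.resize(a,None,fx=4,fy=4,interpolation=cv2.INTER_CUBIC))
a=cv2.imread("pics/scene0.png")[95:245,180:340]; cv2.imwrite("pics/scene0c.png",cv2.resize(a,None,fx=4,fy=4,interpolation=cv2.INTER_CUBIC))
```

```text
(no output)
```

View pics/top0c.png

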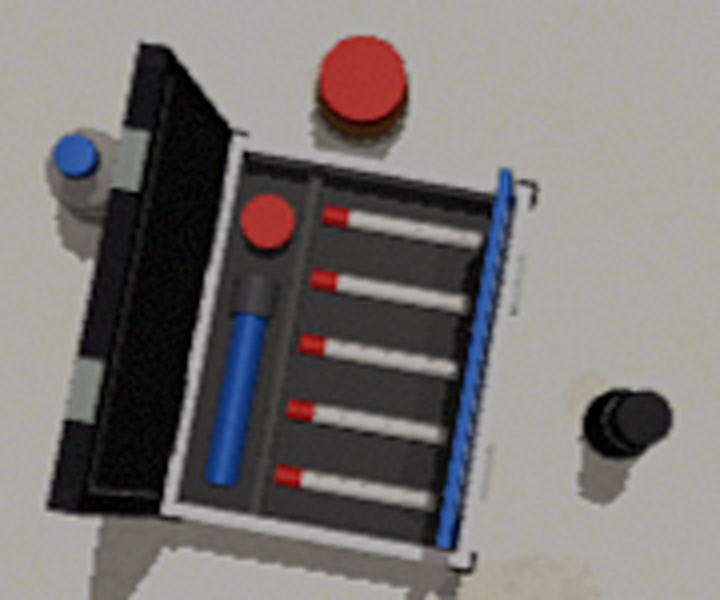

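View pics/scene0c.png

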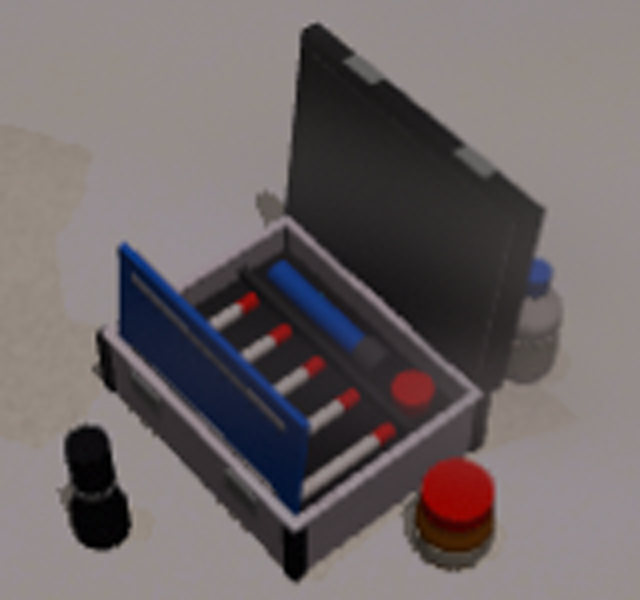

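In the crops the four rim corners are clear. In the top crop they are at (240,138), (165,515), (533,188) and (468,565). In the scene crop they are at (484,395), (287,218), (297,522) and (105,330). The flap and lid free edges can also be seen in both.

```bash
cat > h.py <<'E'
import numpy as np,cv2
from plant import r,cams,job
def rays(f,uv):
    k=np.array([f["k1"],0,0,0,0.]); p=cv2.undistortPoints(np.array(uv,float).reshape(-1,1,2),np.array(f["camera_matrix"]),k).reshape(-1,2)
    return np.array(f["xyz"]),np.c_[p,np.ones(len(p))]@np.array(f["rotation"]).T
def onz(f,uv,z):
    o,d=rays(f,uv); return o+d*((z-o[2])/d[:,2])[:,None]
def tri(f,g,u,v):
    o,d=rays(f,u);p,e=rays(g,v);out=[]
    for a,b in zip(d,e):
        s=np.linalg.lstsq(np.c_[a,-b],p-o,rcond=None)[0]; A=o+s[0]*a;B=p+s[1]*b; out.append(np.r_[(A+B)/2,np.linalg.norm(A-B)])
    return np.array(out)
E
cat > m.py <<'E'
from h import *
np.set_printoptions(precision=4,suppress=True)
T=cams.grab_frame("top");S=cams.grab_frame("scene")
t=lambda L:np.array(L)/4.+[160-.375,120-.375]
s=lambda L:np.array(L)/4.+[180-.375,95-.375]
loc=np.array([[100,80],[-100,80],[100,-80],[-100,-80]])/1e3
P=[]
for f,c in((T,t([(240,138),(165,515),(533,188),(468,565)])),(S,s([(484,395),(287,218),(297,522),(105,330)]))):
    p=onz(f,c,.06)[:,:2]; P.append(p)
def fit(L,p):
    mu=p.mean(0);H=(L-L.mean(0)).T@(p-mu);U,_,V=np.linalg.svd(H);Rr=V.T@np.diag([1,np.linalg.det(V.T@U.T)])@U.T
    return mu-Rr@L.mean(0),np.arctan2(Rr[1,0],Rr[0,0]),np.linalg.norm((L@Rr.T+mu-Rr@L.mean(0))-p,axis=1)
for p in P: print(fit(loc,p))
c,th,e=fit(loc,(P[0]+P[1])/2); print("case",c,th,e)
Rz=np.array([[np.cos(th),-np.sin(th)],[np.sin(th),np.cos(th)]])
C=lambda X:np.c_[(X[:,:2]-c)@Rz,X[:,2:]]
print("flap edge",C(tri(T,S,t([(505,170),(443,548)]),s([(307,425),(122,245)]))))
print("lid edge",C(tri(T,S,t([(143,43),(48,510)]),s([(543,208),(312,25)]))))
for n,q,z in(("bottle",(75,155),.1),("torch",(645,418),.098),("jar",(365,78),.06)): print(n,C(onz(T,t([q]),z)))
np.savez("case.npz",c=c,th=th)
s=r.sense(); Rt=s['tool_rot'];print(c,th,s['tool_pos'],s['time'])
E
python3 m.py
```

```text
(array([0.5063, 0.0965]), np.float64(-0.1473125670949133), array([0.0032, 0.0014, 0.0018, 0.0033]))
(array([0.5056, 0.1001]), np.float64(-0.1515308266455827), array([0.0023, 0.0052, 0.0061, 0.002 ]))
case [0.506  0.0983] -0.14940957781826808 [0.0027 0.0031 0.0039 0.0026]
flap edge [[ 0.0896 -0.0598  0.1457  0.0009]
 [-0.0892 -0.0609  0.1451  0.0001]]
lid edge [[ 0.1014  0.1074  0.2228  0.0003]
 [-0.1022  0.1067  0.2201  0.0033]]
bottle [[0.0682 0.1507 0.1   ]]
torch [[-0.0104 -0.1503  0.098 ]]
jar [[0.1424 0.0169 0.06  ]]
[0.506  0.0983] -0.14940957781826808 [ 0.2581 -0.5134  0.1985] 0.2
```

```bash
cat > go.py <<'E'
import sys
from h import *
from scipy.spatial.transform import Rotation as Ro
np.set_printoptions(precision=2,suppress=True)
d=np.load("case.npz");c,th=d["c"],float(d["th"])
Rc=Ro.from_euler("z",th).as_matrix(); Rt=Rc@np.diag([1,-1,-1.])
s=r.sense();p,R=np.array(s["tool_pos"]),np.array(s["tool_rot"])
print("t",s["time"],"local tcp mm",1e3*(Rc.T@(p-[*c,0])),"F local",Rc.T@np.array(s["contact_force"]),"gap",s["finger_gap"])
for a in sys.argv[1:]:
    g=np.array(eval(a))/1e3; w=Rc@g+[*c,0]
    print("to",a,"shift cm",100*(R.T@(w-p)),"rot deg",Ro.from_matrix(R.T@Rt).as_rotvec(degrees=True))
E
python3 go.py 0,-115,200
```

```text
t 0.2 local tcp mm [-154.04 -641.77  198.54] F local [ 0.37 -0.73  0.16] gap 0.085185869866268
to 0,-115,200 shift cm [-34.13 -42.98  -0.1 ] rot deg [ -0.04   0.06 -54.75]
```

Emit:
play_rows(
  increments=[
    {"x": -3.5,"y": -4.3,"z": -0.5,"wz": -5.5,"gripper": 0},
    {"x": -7,"y": -8.6,"z": -1,"wz": -11,"gripper": 0},
    {"x": -10.4,"y": -13,"z": -1,"wz": -17,"gripper": 0},
    {"x": -13.8,"y": -17.2,"z": -1,"wz": -23,"gripper": 0},
    {"x": -17,"y": -21.5,"z": -1,"wz": -30,"gripper": 0},
    {"x": -20.5,"y": -25.8,"z": -1,"wz": -37,"gripper": 0},
    {"x": -24,"y": -30,"z": -1,"wz": -44,"gripper": 0},
    {"x": -27.3,"y": -34.4,"z": -1,"wz": -50,"gripper": 0},
  ],
)

```text
invalid input
```

```bash
python3 go.py 0,-115,200
```

```text
t 0.2 local tcp mm [-154.04 -641.77  198.54] F local [ 0.37 -0.73  0.16] gap 0.085185869866268
to 0,-115,200 shift cm [-34.13 -42.98  -0.1 ] rot deg [ -0.04   0.06 -54.75]
```

Emit:
play_rows(
  increments=[
    {"x": -3.5,"y": -4.3,"z": -0.5,"wx": 0,"wy": 0,"wz": -5.5,"gripper": 0},
    {"x": -7,"y": -8.6,"z": -1,"wx": 0,"wy": 0,"wz": -11,"gripper": 0},
    {"x": -10.4,"y": -13,"z": -1,"wx": 0,"wy": 0,"wz": -17,"gripper": 0},
    {"x": -13.8,"y": -17.2,"z": -1,"wx": 0,"wy": 0,"wz": -23,"gripper": 0},
    {"x": -17,"y": -21.5,"z": -1,"wx": 0,"wy": 0,"wz": -30,"gripper": 0},
    {"x": -20.5,"y": -25.8,"z": -1,"wx": 0,"wy": 0,"wz": -37,"gripper": 0},
    {"x": -24,"y": -30,"z": -1,"wx": 0,"wy": 0,"wz": -44,"gripper": 0},
    {"x": -27.3,"y": -34.4,"z": -1,"wx": 0,"wy": 0,"wz": -50,"gripper": 0},
  ],
)

```text
time: 1.2
tool_pos: [0.4433, -0.1136, 0.2091]
tool_rot: [[0.974, -0.227, 0.0], [-0.227, -0.974, -0.0], [0.0, 0.0, -1.0]]
contact_force: [1.0, 0.3, 0.6]
finger_gap: -0.0001
```

```bash
python3 go.py 0,-115,200
```

```text
t 1.2 local tcp mm [ -30.38 -218.94  209.13] F local [0.97 0.48 0.56] gap -5.19846813119342e-05
to 0,-115,200 shift cm [  2.2  -10.6    0.91] rot deg [ 0.01 -0.01 -4.56]
```

Emit:
play_rows(
  increments=[
    {"x": 0.8,"y": -3.5,"z": 0.3,"wx": 0,"wy": 0,"wz": -2,"gripper": 0},
    {"x": 1.5,"y": -7,"z": 0.6,"wx": 0,"wy": 0,"wz": -4,"gripper": 0},
    {"x": 2,"y": -9.5,"z": 0.8,"wx": 0,"wy": 0,"wz": -4.6,"gripper": 0},
    {"x": 2.2,"y": -10.6,"z": 0.9,"wx": 0,"wy": 0,"wz": -4.6,"gripper": 0},
    {"x": 2.2,"y": -10.6,"z": 0.9,"wx": 0,"wy": 0,"wz": -4.6,"gripper": 0},
  ],
)

```text
time: 1.82
tool_pos: [0.4887, -0.0172, 0.1999]
tool_rot: [[0.989, -0.151, -0.001], [-0.151, -0.989, -0.0], [-0.0, 0.0, -1.0]]
contact_force: [0.1, -0.4, -0.7]
finger_gap: -0.0
```

```bash
python3 go.py 0,-115,130
python3 - <<'E'
from h import *
f=cams.grab_frame("wrist");g=cams.grab_frame("scene")["pixels"][80:245,180:340]
cv2.imwrite("pics/w1.png",np.hstack([f["pixels"],cv2.resize(g,(372,384))])[:, :800] if 0 else cv2.resize(np.hstack([f["pixels"],cv2.resize(g,(372,384))]),None,fx=.9,fy=.9))
E
```

```text
t 1.825 local tcp mm [   0.08 -116.79  199.91] F local [ 0.15 -0.4  -0.75] gap -4.969699450927861e-05
to 0,-115,130 shift cm [-0.01 -0.18  6.99] rot deg [ 0.03  0.03 -0.11]
```

View pics/w1.png

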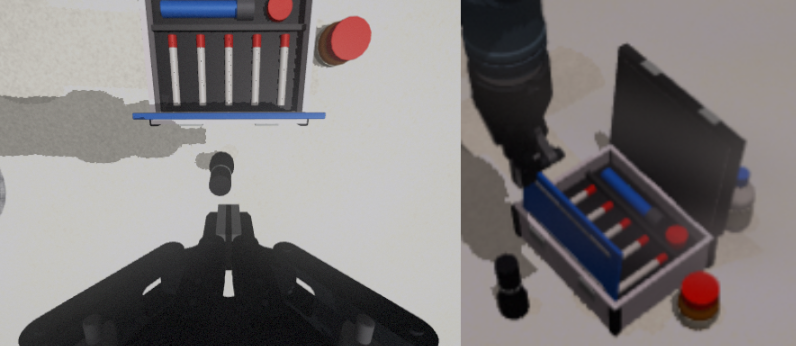

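The wrist view is aligned with the case. The flap is ahead at row 115, the fingertips are at (228, 207), and the torch is at (220, 158–190), slightly to the left. The scene half shows the torch well clear. I'll check the torch position with the wrist rays before going lower.

Run:
```python
from h import *
np.set_printoptions(precision=4,suppress=True)
f=cams.grab_frame("wrist");d=np.load("case.npz");c,th=d["c"],float(d["th"])
Rz=np.array([[np.cos(th),-np.sin(th)],[np.sin(th),np.cos(th)]])
for n,q,z in(("torch top?",(221,160),.098),("torch top?",(219,186),.098),("flap edge L",(134,116),.1455),("flap edge R",(325,116),.1455),("jar",(351,38),.06)):
    X=onz(f,[np.array(q)/.9],z); print(n,(X[:,:2]-c)@Rz)
print("cam",(np.array(f["xyz"])[:2]-c)@Rz,f["xyz"][2])
```

```text
torch top? [[-0.0086 -0.1201]]
torch top? [[-0.0115 -0.1537]]
flap edge L [[-0.0877 -0.0631]]
flap edge R [[ 0.0904 -0.0635]]
jar [[0.1428 0.0157]]
cam [ 0.0003 -0.0378] 0.37546402983523947
```

Emit:
play_rows(
  increments=[
    {"x": 0,"y": -1.0,"z": 2.0,"wx": 0,"wy": 0,"wz": 0,"gripper": 0},
    {"x": 0,"y": -1.7,"z": 4.0,"wx": 0,"wy": 0,"wz": 0,"gripper": 0},
    {"x": 0,"y": -1.7,"z": 6.0,"wx": 0,"wy": 0,"wz": 0,"gripper": 0},
    {"x": 0,"y": -1.7,"z": 7.0,"wx": 0,"wy": 0,"wz": 0,"gripper": 0},
    {"x": 0,"y": -1.9,"z": 7.2,"wx": 0,"wy": 0,"wz": 0,"gripper": 0},
    {"x": 0,"y": -1.9,"z": 7.2,"wx": 0,"wy": 0,"wz": 0,"gripper": 0},
  ],
)

```text
time: 2.72
tool_pos: [0.4921, 0.0013, 0.1287]
tool_rot: [[0.988, -0.152, 0.001], [-0.152, -0.988, -0.0], [0.001, 0.0, -1.0]]
contact_force: [-0.7, -0.2, 0.2]
finger_gap: -0.0001
```

```bash
python3 go.py 0,-85,126
```

```text
t 2.725 local tcp mm [  0.76 -98.01 128.7 ] F local [-0.61 -0.34  0.24] gap -6.486928820488333e-05
to 0,-85,126 shift cm [-0.08 -1.3   0.27] rot deg [ 0.   -0.06 -0.17]
```

Emit:
play_rows(
  increments=[
    {"x": 0,"y": -1.3,"z": 0.3,"wx": 0,"wy": 0,"wz": 0,"gripper": 0},
    {"x": 0,"y": -2.3,"z": 0.3,"wx": 0,"wy": 0,"wz": 0,"gripper": 0},
    {"x": 0,"y": -3.4,"z": 0.4,"wx": 0,"wy": 0,"wz": 0,"gripper": 0},
    {"x": 0,"y": -4.4,"z": 0.7,"wx": 0,"wy": 0,"wz": 0,"gripper": 0},
    {"x": 0,"y": -5.4,"z": 1.1,"wx": 0,"wy": 0,"wz": 0,"gripper": 0},
    {"x": 0,"y": -6.3,"z": 1.6,"wx": 0,"wy": 0,"wz": 0,"gripper": 0},
    {"x": 0,"y": -7.1,"z": 2.2,"wx": 0,"wy": 0,"wz": 0,"gripper": 0},
    {"x": 0,"y": -7.8,"z": 3.0,"wx": 0,"wy": 0,"wz": 0,"gripper": 0},
  ],
)

```text
time: 3.72
tool_pos: [0.5036, 0.0791, 0.0976]
tool_rot: [[0.988, -0.151, 0.0], [-0.151, -0.988, -0.0], [0.0, 0.0, -1.0]]
contact_force: [-0.2, -1.1, 0.4]
finger_gap: 0.0
```

```bash
python3 go.py -- 0,1,51.5 2>/dev/null || python3 go.py 0,1,51.5
python3 - <<'E'
from h import *
f=cams.grab_frame("wrist");g=cams.grab_frame("scene")["pixels"][80:245,180:340]
cv2.imwrite("pics/w2.png",cv2.resize(np.hstack([f["pixels"],cv2.resize(g,(372,384))]),None,fx=.9,fy=.9))
E
```

```text
t 3.725 local tcp mm [  0.58 -19.41  97.59] F local [-0.07 -1.12  0.41] gap 2.457560673247414e-05
t 3.725 local tcp mm [  0.58 -19.41  97.59] F local [-0.07 -1.12  0.41] gap 2.457560673247414e-05
to 0,1,51.5 shift cm [-0.06 -2.04  4.61] rot deg [ 0.01 -0.01 -0.15]
```

View pics/w2.png

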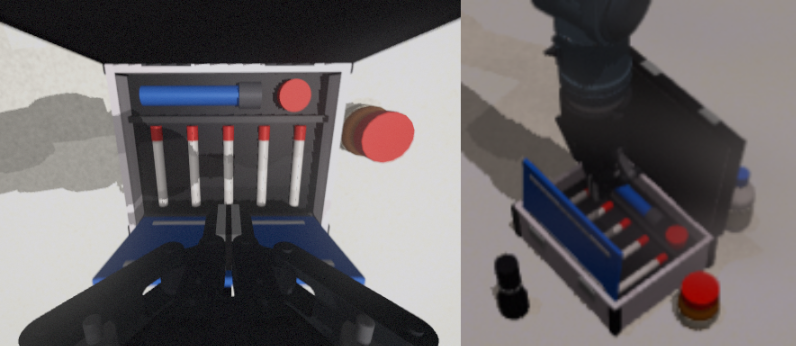

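The scene half of this picture seems to show the flap still upright at (525–620, 160–290), with the fingers already past it. That does not fit the move, so I'll look again with both fixed cameras.

Run:
```python
from h import *
g=cams.grab_frame("scene")["pixels"][95:245,190:330];t=cams.grab_frame("top")["pixels"][120:270,160:310]
cv2.imwrite("pics/s3.png",np.hstack([cv2.resize(g,(392,420),interpolation=2),cv2.resize(t,(400,420),interpolation=2)]))
```

```text
(no output)
```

View pics/s3.png

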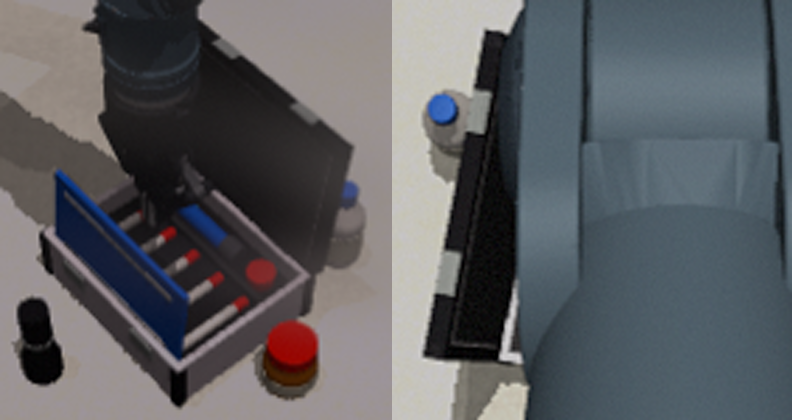

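The flap has not moved: its corners are still at (210, 156) and (257, 201) in full scene pixels, and the fingertips are visible inside at about (244, 175). I'll compare where the fingertips appear with where the state says they are.

```bash
python3 go.py 0,0,200
python3 - <<'E'
from h import *
np.set_printoptions(precision=4,suppress=True)
d=np.load("case.npz");c,th=d["c"],float(d["th"])
Rz=np.array([[np.cos(th),-np.sin(th)],[np.sin(th),np.cos(th)]]);L=lambda X:(X[:,:2]-c)@Rz
S=cams.grab_frame("scene");W=cams.grab_frame("wrist")
tcp=np.array(r.sense()["tool_pos"])
def proj(f,X):
    R=np.array(f["rotation"]);rv=cv2.Rodrigues(R.T)[0];t=-R.T@np.array(f["xyz"])
    return cv2.projectPoints(np.array(X,float).reshape(-1,1,3),rv,t,np.array(f["camera_matrix"]),np.array([f["k1"],0,0,0,0.]))[0].reshape(-1,2)
print("tcp proj scene",proj(S,tcp),"in crop",(proj(S,tcp)-[190,95])*2.8,"wrist",proj(W,tcp)*.9)
print("seen tip local at z.0976",L(onz(S,[(243.6,175.4)],.0976)))
print("wrist cam",(np.array(W["xyz"])[:2]-c)@Rz,W["xyz"][2])
print("flap as in wrist: low edge z.1455",L(onz(W,np.array([(92,282),(365,282)])/.9,.1455)),"top edge z.0455",L(onz(W,np.array([(148,215),(308,215)])/.9,.0455)))
E
```

```text
t 3.925 local tcp mm [  0.17 -19.95  97.76] F local [0.35 0.05 0.1 ] gap -8.00898005565061e-06
to 0,0,200 shift cm [ -0.03  -1.99 -10.23] rot deg [ 0.03  0.04 -0.14]
tcp proj scene [[246.0604 180.7735]] in crop [[156.9692 240.1658]] wrist [[228.4787 193.8131]]
seen tip local at z.0976 [[-0.0169 -0.0138]]
wrist cam [0.0006 0.0598] 0.27342885756591934
flap as in wrist: low edge z.1455 [[-0.0891 -0.0616]
 [ 0.0902 -0.0619]] top edge z.0455 [[-0.0846 -0.0684]
 [ 0.0848 -0.0687]]
```

The TCP projects about 12 px beyond the tips seen in the wrist view and about 5 px below them in the scene view. So the real fingertips may sit behind the reported TCP. I'll work out where they are, and look close up from this pose.

Run:
```python
from h import *
np.set_printoptions(precision=4,suppress=True)
W=cams.grab_frame("wrist");S=cams.grab_frame("scene")
a=W["pixels"][190:270,215:295]; b=S["pixels"][140:200,215:275]
cv2.imwrite("pics/w4.png",np.hstack([cv2.resize(a,(400,400),interpolation=2),cv2.resize(b,(400,400),interpolation=2)]).clip(0,255) if 0 else np.clip(2.2*np.hstack([cv2.resize(a,(400,400),interpolation=2),cv2.resize(b,(400,400),interpolation=2)]).astype(float),0,255).astype(np.uint8))
s=r.sense();p=np.array(s["tool_pos"]);R=np.array(s["tool_rot"])
for v in(225,228,231):
    o,d=rays(W,[(254,v)]);o=R.T@(o-p);d=(d@R)[0]
    for y in(-.011,-.006,0): print(v,"y tool",y,"z tool",1e3*(o+d*(y-o[1])/d[1])[2])
```

```text
225 y tool -0.011 z tool -37.32735688915431
225 y tool -0.006 z tool -27.300956243500625
225 y tool 0 z tool -15.269275468716176
228 y tool -0.011 z tool -41.01052965253213
228 y tool -0.006 z tool -31.251906600760133
228 y tool 0 z tool -19.54155893863374
231 y tool -0.011 z tool -44.52847678472255
231 y tool -0.006 z tool -35.02561893295089
231 y tool 0 z tool -23.622189510824843
```

View pics/w4.png

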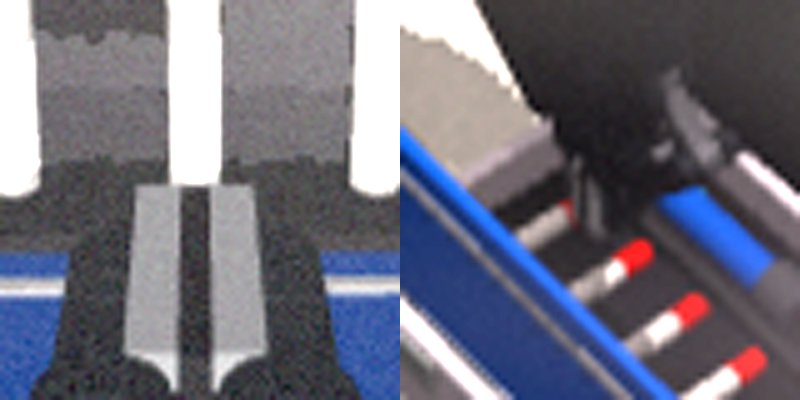

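The fingertips are roughly 25–40 mm behind the reported TCP: the tip edge is at (254, 227) in the wrist view and about 6 px above the projected TCP in the scene view. The fingers therefore passed just over the flap without touching it. I'll go back outside and lower, and find the true offset by contact.

Emit:
play_rows(
  increments=[
    {"x": 0,"y": 0,"z": -3.5,"wx": 0,"wy": 0,"wz": 0,"gripper": 0},
    {"x": 0,"y": 0,"z": -7,"wx": 0,"wy": 0,"wz": 0,"gripper": 0},
    {"x": 0.5,"y": 0,"z": -10,"wx": 0,"wy": 0,"wz": 0,"gripper": 0},
    {"x": 1,"y": 3,"z": -10,"wx": 0,"wy": 0,"wz": 0,"gripper": 0},
    {"x": 2,"y": 6,"z": -10,"wx": 0,"wy": 0,"wz": 0,"gripper": 0},
    {"x": 2,"y": 8.5,"z": -9.5,"wx": 0,"wy": 0,"wz": 0,"gripper": 0},
    {"x": 2,"y": 8.5,"z": -7,"wx": 0,"wy": 0,"wz": 0,"gripper": 0},
    {"x": 2,"y": 8.5,"z": -5,"wx": 0,"wy": 0,"wz": 0,"gripper": 0},
  ],
)

```text
time: 5.12
tool_pos: [0.5105, -0.0092, 0.1477]
tool_rot: [[0.988, -0.153, 0.001], [-0.153, -0.988, -0.0], [0.001, 0.0, -1.0]]
contact_force: [0.6, -0.4, -0.3]
finger_gap: 0.0001
```

Emit:
play_rows(
  increments=[
    {"x": 0,"y": 0,"z": 2,"wx": 0,"wy": 0,"wz": 0,"gripper": 0},
    {"x": 0,"y": 0,"z": 4,"wx": 0,"wy": 0,"wz": 0,"gripper": 0},
    {"x": 0,"y": 0,"z": 5.5,"wx": 0,"wy": 0,"wz": 0,"gripper": 0},
    {"x": 0,"y": 0,"z": 6,"wx": 0,"wy": 0,"wz": 0,"gripper": 0},
    {"x": 0,"y": 0,"z": 6,"wx": 0,"wy": 0,"wz": 0,"gripper": 0},
  ],
)

```text
time: 5.75
tool_pos: [0.5105, -0.0085, 0.0882]
tool_rot: [[0.988, -0.152, -0.0], [-0.152, -0.988, -0.0], [0.0, 0.0, -1.0]]
contact_force: [0.6, -0.6, -0.4]
finger_gap: 0.0
```

```bash
python3 go.py 20,-85,85
```

```text
t 5.75 local tcp mm [  20.34 -104.96   88.18] F local [ 0.67 -0.46 -0.42] gap 4.399893299973097e-05
to 20,-85,85 shift cm [-0.04 -2.    0.32] rot deg [ 0.   -0.   -0.15]
```

Emit:
play_rows(
  increments=[
    {"x": 0,"y": -1,"z": 0,"wx": 0,"wy": 0,"wz": 0,"gripper": 0},
    {"x": 0,"y": -2,"z": 0,"wx": 0,"wy": 0,"wz": 0,"gripper": 0},
    {"x": 0,"y": -3,"z": 0,"wx": 0,"wy": 0,"wz": 0,"gripper": 0},
    {"x": 0,"y": -4,"z": 0,"wx": 0,"wy": 0,"wz": 0,"gripper": 0},
  ],
)

```text
time: 6.25
tool_pos: [0.5166, 0.0318, 0.0882]
tool_rot: [[0.989, -0.151, 0.0], [-0.151, -0.989, -0.001], [0.0, 0.001, -1.0]]
contact_force: [-0.1, -1.4, 0.1]
finger_gap: 0.0001
```

```bash
python3 go.py 20,-54,85
python3 - <<'E'
from h import *
f=cams.grab_frame("wrist");g=cams.grab_frame("scene")["pixels"][95:245,190:330]
cv2.imwrite("pics/s5.png",np.hstack([cv2.resize(f["pixels"],(400,300),interpolation=3),cv2.resize(g,(280,300),interpolation=2)]))
p=f["pixels"].astype(int);m=(p[...,0]>100)&(p[...,0]>p[...,2]*2)
n,_,st,_=cv2.connectedComponentsWithStats(m.astype(np.uint8));print(st[1:][st[1:,4]>300])
E
```

```text
t 6.25 local tcp mm [ 20.46 -64.18  88.18] F local [ 0.12 -1.39  0.13] gap 7.156918190221628e-05
to 20,-54,85 shift cm [-0.05 -1.02  0.32] rot deg [ 0.03 -0.02 -0.13]
[[ 114   30  125   27 3204]
 [  32  223  357   12 3614]]
```

View pics/s5.png

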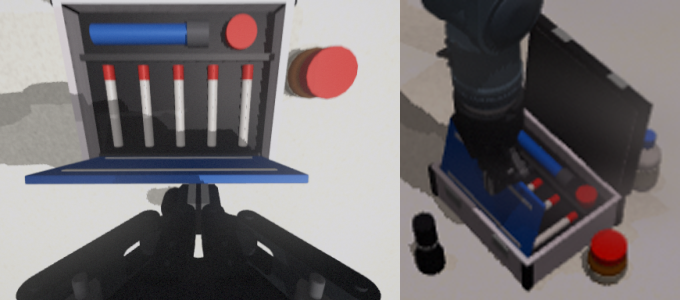

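The flap is now moving. In the wrist view its free edge is at row ~178 of the half-size picture, and in the scene view it leans inward, with about 1.4 N of contact. I'll work out its angle and continue along the arc.

```bash
cat > ang.py <<'E'
import sys
from h import *
from scipy.optimize import brentq
# wrist row of the flap's upper edge (widest part of lower blue band) -> flap angle
d=np.load("case.npz");c,th=d["c"],float(d["th"]);Rc=np.array([[np.cos(th),-np.sin(th)],[np.sin(th),np.cos(th)]])
W=cams.grab_frame("wrist")
def resid(a,u,v):
    z=.0455+.1*np.sin(a)+.006*np.cos(a); y=-.068+.1*np.cos(a)-.006*np.sin(a)
    return ((onz(W,[(u,v)],z)[0,:2]-c)@Rc)[1]-y
u,v=float(sys.argv[1]),float(sys.argv[2])
A=np.linspace(0,1.75,36);R=[resid(a,u,v) for a in A]
print([round(brentq(resid,A[i],A[i+1],(u,v)),3) for i in range(35) if R[i]*R[i+1]<0])
E
python3 ang.py 100 232
```

```text
[1.305]
```

Emit:
play_rows(
  increments=[
    {"x": 0,"y": -1,"z": 0,"wx": 0,"wy": 0,"wz": 0,"gripper": 0},
    {"x": 0,"y": -2,"z": 0.3,"wx": 0,"wy": 0,"wz": 0,"gripper": 0},
    {"x": 0,"y": -2.9,"z": 0.9,"wx": 0,"wy": 0,"wz": 0,"gripper": 0},
    {"x": 0,"y": -3.7,"z": 1.5,"wx": 0,"wy": 0,"wz": 0,"gripper": 0},
    {"x": 0,"y": -4.4,"z": 2.2,"wx": 0,"wy": 0,"wz": 0,"gripper": 0},
    {"x": 0,"y": -5.1,"z": 3,"wx": 0,"wy": 0,"wz": 0,"gripper": 0},
  ],
)

```text
time: 7.15
tool_pos: [0.5243, 0.082, 0.0575]
tool_rot: [[0.988, -0.151, -0.0], [-0.151, -0.988, -0.0], [0.0, 0.0, -1.0]]
contact_force: [0.1, 0.2, -0.0]
finger_gap: -0.0
```

```bash
python3 go.py 20,-6,45
python3 - <<'E'
from h import *
f=cams.grab_frame("wrist");p=f["pixels"].astype(int);m=(p[...,0]>70)&(p[...,0]>p[...,2]*2)
n,_,st,_=cv2.connectedComponentsWithStats(m.astype(np.uint8));print(st[1:][st[1:,4]>300])
cv2.imwrite("pics/s6.png",f["pixels"])
E
```

```text
t 7.15 local tcp mm [ 20.52 -13.48  57.5 ] F local [ 0.12  0.19 -0.  ] gap -2.1272272109164556e-05
to 20,-6,45 shift cm [-0.05 -0.75  1.25] rot deg [ 0.01 -0.   -0.15]
[[  105   103   134    28  3445]
 [   44   196   342    83 17746]]
```

```bash
python3 - <<'E'
from h import *
p=cv2.imread("pics/s6.png").astype(int);m=(p[...,0]>70)&(p[...,0]>p[...,2]*2)
for v in range(190,285,6):
    c=np.where(m[v])[0]; print(v,c.min() if len(c) else 0,c.max() if len(c) else 0,len(c),end=' | ')
E
for v in 196 278; do python3 ang.py 100 $v; done
```

```text
190 0 0 0 | 196 162 359 158 | 202 45 385 341 | 208 48 383 336 | 214 54 379 326 | 220 60 375 45 | 226 66 371 306 | 232 72 368 273 | 238 78 364 241 | 244 85 360 224 | 250 91 356 214 | 256 97 352 202 | 262 103 349 191 | 268 108 346 55 | 274 114 342 91 | 280 0 0 0 | [0.494]
[0.918]
```

Emit:
play_rows(
  increments=[
    {"x": 0,"y": -0.4,"z": 0.6,"wx": 0,"wy": 0,"wz": 0,"gripper": 0},
    {"x": 0,"y": -0.8,"z": 1.2,"wx": 0,"wy": 0,"wz": 0,"gripper": 0},
    {"x": 0,"y": -1,"z": 1.9,"wx": 0,"wy": 0,"wz": 0,"gripper": 0},
    {"x": 0,"y": -1.2,"z": 2.5,"wx": 0,"wy": 0,"wz": 0,"gripper": 0},
    {"x": 0,"y": -1.4,"z": 3,"wx": 0,"wy": 0,"wz": 0,"gripper": 0},
    {"x": 0,"y": -1.4,"z": 3.3,"wx": 0,"wy": 0,"wz": 0,"gripper": 0},
  ],
)

```text
time: 8.05
tool_pos: [0.5261, 0.0955, 0.0247]
tool_rot: [[0.988, -0.151, -0.0], [-0.151, -0.988, 0.0], [-0.0, -0.0, -1.0]]
contact_force: [-0.4, 0.2, -1.1]
finger_gap: -0.0003
```

```bash
cat > fl.py <<'E'
from h import *
f=cams.grab_frame("wrist");p=f["pixels"].astype(int);m=((p[...,0]>70)&(p[...,0]>p[...,2]*2)).astype(np.uint8)
n,l,st,_=cv2.connectedComponentsWithStats(m);i=1+st[1:,4].argmax();l=l==i
for v in range(st[i,1],st[i,1]+st[i,3],8):
    c=np.where(l[v])[0]; print(v,c.min(),c.max(),end=' | ')
cv2.imwrite("pics/fl.png",f["pixels"])
E
python3 go.py 20,1,18; python3 fl.py
```

```text
t 8.05 local tcp mm [20.34  0.23 24.66] F local [-0.41  0.19 -1.07] gap -0.0002565312549267677
to 20,1,18 shift cm [-0.03 -0.08  0.67] rot deg [-0.    0.03 -0.14]
189 84 375 | 197 58 377 | 205 60 376 | 213 63 374 | 221 66 373 | 229 68 371 | 237 71 370 | 245 73 368 | 253 76 367 | 261 78 365 | 269 81 364 | 277 83 362 | 285 85 361 | 293 88 144 | 301 90 130 | 309 93 111 | 317 95 103 |
```

Emit:
play_rows(
  increments=[
    {"x": 0,"y": 0,"z": 0.2,"wx": 0,"wy": 0,"wz": 0,"gripper": 0},
    {"x": 0,"y": 0,"z": 0.4,"wx": 0,"wy": 0,"wz": 0,"gripper": 0},
    {"x": 0,"y": 0,"z": 0.5,"wx": 0,"wy": 0,"wz": 0,"gripper": 0},
    {"x": 0,"y": 0,"z": 0.6,"wx": 0,"wy": 0,"wz": 0,"gripper": 0},
  ],
)

```text
time: 8.6
tool_pos: [0.5265, 0.0954, 0.0193]
tool_rot: [[0.988, -0.151, 0.0], [-0.151, -0.988, -0.0], [0.0, -0.0, -1.0]]
contact_force: [-2.3, -1.1, 8.7]
finger_gap: -0.0001
```

```bash
python3 go.py 20,1,18; python3 fl.py;python3 ang.py 100 189
```

```text
t 8.6 local tcp mm [20.73  0.11 19.26] F local [-2.1  -1.39  8.74] gap -9.999792659913343e-05
to 20,1,18 shift cm [-0.07 -0.09  0.13] rot deg [-0.   -0.02 -0.15]
187 177 367 | 195 59 376 | 203 61 374 | 211 63 373 | 219 65 372 | 227 67 371 | 235 69 370 | 243 70 369 | 251 73 367 | 259 75 366 | 267 76 365 | 275 78 364 | 283 80 363 | 291 83 361 | 299 84 134 | 307 86 120 | 315 88 106 | 323 90 92 | [0.025]
```

Contact at the stop gives 8.7 N upward with the flap at about 0.02 rad. So the flap is flat, and the true tips are 32 mm behind the reported TCP. Next I'll lift and go over to the outside of the lid.

Emit:
play_rows(
  increments=[
    {"x": 0,"y": 0,"z": -2,"wx": 0,"wy": 0,"wz": 0,"gripper": 0},
    {"x": 0,"y": 0,"z": -5,"wx": 0,"wy": 0,"wz": 0,"gripper": 0},
    {"x": 0,"y": 0,"z": -9,"wx": 0,"wy": 0,"wz": 0,"gripper": 0},
    {"x": 0,"y": 0,"z": -13,"wx": 0,"wy": 0,"wz": 0,"gripper": 0},
    {"x": 0,"y": 0,"z": -17,"wx": 0,"wy": 0,"wz": 0,"gripper": 0},
    {"x": 0,"y": 0,"z": -20,"wx": 0,"wy": 0,"wz": 0,"gripper": 0},
    {"x": 0,"y": 0,"z": -21,"wx": 0,"wy": 0,"wz": 0,"gripper": 0},
    {"x": 0,"y": 0,"z": -21,"wx": 0,"wy": 0,"wz": 0,"gripper": 0},
  ],
)

```text
time: 9.7
tool_pos: [0.5266, 0.0953, 0.2289]
tool_rot: [[0.988, -0.152, 0.0], [-0.152, -0.988, -0.0], [0.0, 0.0, -1.0]]
contact_force: [-0.6, -0.9, 0.4]
finger_gap: -0.0001
```

```bash
python3 go.py 0,165,225;  python3 - <<'E'
from h import *
f=cams.grab_frame("wrist");g=cams.grab_frame("scene")["pixels"][80:245,180:340]
cv2.imwrite("pics/w10.png",cv2.resize(np.hstack([f["pixels"],cv2.resize(g,(372,384))]),None,fx=.9,fy=.9))
E
```

```text
t 9.7 local tcp mm [ 20.81   0.07 228.88] F local [-0.48 -0.93  0.36] gap -5.691832963214627e-05
to 0,165,225 shift cm [ -2.13 -16.49   0.39] rot deg [ 0.01 -0.03 -0.16]
```

View pics/w10.png

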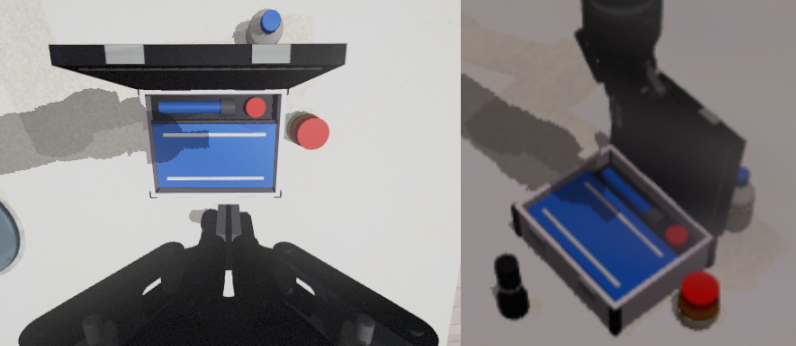

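The flap lies flat at (155–275, 122–187) in the wrist view. All three loose items are undisturbed, and the lid's free edge is at rows 43–66. I'll cross over the lid to its outside.

Emit:
play_rows(
  increments=[
    {"x": -0.5,"y": -3,"z": 0,"wx": 0,"wy": 0,"wz": 0,"gripper": 0},
    {"x": -1,"y": -6.5,"z": 0,"wx": 0,"wy": 0,"wz": 0,"gripper": 0},
    {"x": -1.5,"y": -10,"z": 0,"wx": 0,"wy": 0,"wz": 0,"gripper": 0},
    {"x": -2,"y": -13.5,"z": 0,"wx": 0,"wy": 0,"wz": 0,"gripper": 0},
    {"x": -2,"y": -16,"z": 0,"wx": 0,"wy": 0,"wz": 0,"gripper": 0},
    {"x": -2,"y": -17,"z": 0,"wx": 0,"wy": 0,"wz": 0,"gripper": 0},
    {"x": -2,"y": -17,"z": 0,"wx": 0,"wy": 0,"wz": 0,"gripper": 0},
  ],
)

```text
time: 10.68
tool_pos: [0.5318, 0.2663, 0.2279]
tool_rot: [[0.989, -0.151, -0.002], [-0.151, -0.989, -0.001], [-0.002, 0.001, -1.0]]
contact_force: [-0.4, 0.3, 0.6]
finger_gap: -0.0001
```

```bash
python3 go.py 0,150,170;  python3 - <<'E'
from h import *
T=cv2.imread("pics/top0.png");W=cams.grab_frame("top")
d=np.load("case.npz");c,th=d["c"],float(d["th"]);Rz=np.array([[np.cos(th),-np.sin(th)],[np.sin(th),np.cos(th)]])
q=np.array([(143,43),(48,510)])/4+[160,120]
from scipy.optimize import brentq
def res(a,u):
    y=.08-.16*np.cos(a)+.012*np.sin(a);z=.0605+.16*np.sin(a)+.012*np.cos(a)
    return ((onz(W,[u],z)[0,:2]-c)@Rz)[1]-y
for u in q:
    a=brentq(res,1.3,1.9,(u,));print(a,.08-.16*np.cos(a)+.012*np.sin(a),.0605+.16*np.sin(a)+.012*np.cos(a))
E
```

```text
t 10.675 local tcp mm [  0.57 169.93 227.9 ] F local [-0.4   0.2   0.65] gap -0.00013939956454300898
to 0,150,170 shift cm [-0.04  1.98  5.79] rot deg [ 0.08  0.09 -0.12]
1.6663816326223588 0.10721559345723419 0.2186243544580358
1.6689376749621905 0.10761967665760375 0.21855427378381587
```

Emit:
play_rows(
  increments=[
    {"x": 0,"y": 0,"z": 2,"wx": 0,"wy": 0,"wz": 0,"gripper": 0},
    {"x": 0,"y": 0,"z": 4,"wx": 0,"wy": 0,"wz": 0,"gripper": 0},
    {"x": 0,"y": 0,"z": 5.7,"wx": 0,"wy": 0,"wz": 0,"gripper": 0},
    {"x": 0,"y": 1,"z": 6,"wx": 0,"wy": 0,"wz": 0,"gripper": 0},
    {"x": 0,"y": 2.5,"z": 6,"wx": 0,"wy": 0,"wz": 0,"gripper": 0},
    {"x": 0,"y": 4,"z": 6,"wx": 0,"wy": 0,"wz": 0,"gripper": 0},
    {"x": 0,"y": 4.5,"z": 6,"wx": 0,"wy": 0,"wz": 0,"gripper": 0},
  ],
)

```text
time: 11.6
tool_pos: [0.5258, 0.2206, 0.17]
tool_rot: [[0.988, -0.153, 0.001], [-0.153, -0.988, 0.0], [0.001, -0.0, -1.0]]
contact_force: [0.5, 0.7, 0.3]
finger_gap: 0.0003
```

```bash
python3 go.py 0,103,166.5
```

```text
t 11.6 local tcp mm [  1.4  123.81 170.  ] F local [0.43 0.75 0.32] gap 0.00031983606069281464
to 0,103,166.5 shift cm [-0.13  2.08  0.35] rot deg [-0.02 -0.07 -0.24]
```

Emit:
play_rows(
  increments=[
    {"x": 0,"y": 0.7,"z": 0.2,"wx": 0,"wy": 0,"wz": 0,"gripper": 0},
    {"x": 0,"y": 1.4,"z": 0.3,"wx": 0,"wy": 0,"wz": 0,"gripper": 0},
    {"x": 0,"y": 2.1,"z": 0.4,"wx": 0,"wy": 0,"wz": 0,"gripper": 0},
    {"x": 0,"y": 2.8,"z": 0.4,"wx": 0,"wy": 0,"wz": 0,"gripper": 0},
  ],
)

```text
time: 12.1
tool_pos: [0.5214, 0.1942, 0.1652]
tool_rot: [[0.989, -0.151, 0.001], [-0.151, -0.989, 0.0], [0.0, -0.0, -1.0]]
contact_force: [0.8, 2.9, 2.0]
finger_gap: -0.0003
```

```bash
python3 go.py 0,67,165;  python3 - <<'E'
from h import *
g=cams.grab_frame("scene")["pixels"][70:245,170:345]
cv2.imwrite("pics/s11.png",cv2.resize(g,(560,560),interpolation=2))
E
```

```text
t 12.1 local tcp mm [  1.    97.09 165.19] F local [0.39 3.01 2.03] gap -0.0003399995253121103
to 0,67,165 shift cm [-0.09  3.01  0.02] rot deg [-0.03 -0.03 -0.13]
```

View pics/s11.png

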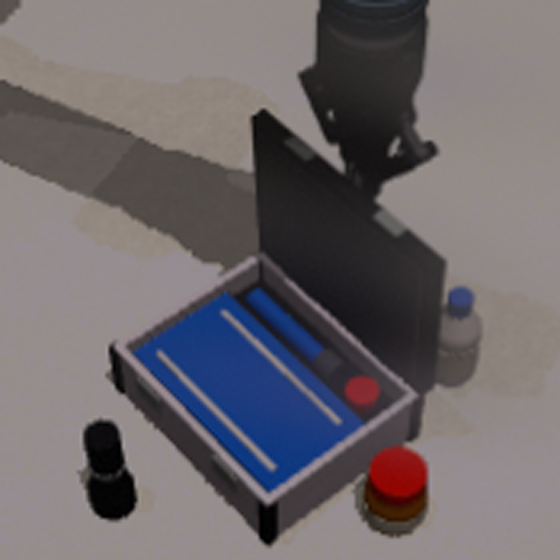

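The fingers are behind the lid's free edge at (365, 185) in the crop, pushing with 3 N, and the flap stays flat. I'll continue along the lid's arc.

Emit:
play_rows(
  increments=[
    {"x": 0,"y": 1,"z": 0,"wx": 0,"wy": 0,"wz": 0,"gripper": 0},
    {"x": 0,"y": 2,"z": 0,"wx": 0,"wy": 0,"wz": 0,"gripper": 0},
    {"x": 0,"y": 3,"z": 0.1,"wx": 0,"wy": 0,"wz": 0,"gripper": 0},
    {"x": 0,"y": 4.2,"z": 0.3,"wx": 0,"wy": 0,"wz": 0,"gripper": 0},
    {"x": 0,"y": 5.4,"z": 0.6,"wx": 0,"wy": 0,"wz": 0,"gripper": 0},
    {"x": 0,"y": 6.5,"z": 1.1,"wx": 0,"wy": 0,"wz": 0,"gripper": 0},
    {"x": 0,"y": 7.5,"z": 1.7,"wx": 0,"wy": 0,"wz": 0,"gripper": 0},
    {"x": 0,"y": 8.5,"z": 2.3,"wx": 0,"wy": 0,"wz": 0,"gripper": 0},
  ],
)

```text
time: 13.15
tool_pos: [0.5084, 0.1094, 0.1418]
tool_rot: [[0.988, -0.152, 0.0], [-0.152, -0.988, -0.0], [0.0, 0.0, -1.0]]
contact_force: [0.7, 0.6, 1.3]
finger_gap: 0.0001
```

```bash
python3 go.py 0,2,134.6 0,-22.5,108 0,-34.6,87 0,-43,64.3 0,-47,40.5
```

```text
t 13.15 local tcp mm [  0.75  11.25 141.8 ] F local [0.58 0.68 1.26] gap 8.661720235946848e-05
to 0,2,134.6 shift cm [-0.07  0.93  0.72] rot deg [ 0.02 -0.02 -0.16]
to 0,-22.5,108 shift cm [-0.07  3.37  3.38] rot deg [ 0.02 -0.02 -0.16]
to 0,-34.6,87 shift cm [-0.06  4.58  5.48] rot deg [ 0.02 -0.02 -0.16]
to 0,-43,64.3 shift cm [-0.06  5.42  7.75] rot deg [ 0.02 -0.02 -0.16]
to 0,-47,40.5 shift cm [-0.06  5.82 10.13] rot deg [ 0.02 -0.02 -0.16]
```

Emit:
play_rows(
  increments=[
    {"x": 0,"y": 0.9,"z": 0.7,"wx": 0,"wy": 0,"wz": 0,"gripper": 0},
    {"x": 0,"y": 1.8,"z": 1.5,"wx": 0,"wy": 0,"wz": 0,"gripper": 0},
    {"x": 0,"y": 2.6,"z": 2.4,"wx": 0,"wy": 0,"wz": 0,"gripper": 0},
    {"x": 0,"y": 3.4,"z": 3.4,"wx": 0,"wy": 0,"wz": 0,"gripper": 0},
    {"x": 0,"y": 4,"z": 4.4,"wx": 0,"wy": 0,"wz": 0,"gripper": 0},
    {"x": 0,"y": 4.6,"z": 5.5,"wx": 0,"wy": 0,"wz": 0,"gripper": 0},
    {"x": 0,"y": 5.1,"z": 6.6,"wx": 0,"wy": 0,"wz": 0,"gripper": 0},
    {"x": 0,"y": 5.4,"z": 7.7,"wx": 0,"wy": 0,"wz": 0,"gripper": 0},
  ],
)

```text
time: 14.15
tool_pos: [0.5, 0.0564, 0.0642]
tool_rot: [[0.988, -0.152, -0.0], [-0.152, -0.988, -0.0], [-0.0, 0.0, -1.0]]
contact_force: [0.4, -1.3, -0.2]
finger_gap: -0.0003
```

```bash
python3 go.py 0,-47,40.5
```

```text
t 14.15 local tcp mm [  0.3  -42.33  64.23] F local [ 0.58 -1.22 -0.2 ] gap -0.0002814706199538004
to 0,-47,40.5 shift cm [-0.03  0.47  2.37] rot deg [ 0.03  0.02 -0.16]
```

Emit:
play_rows(
  increments=[
    {"x": 0,"y": 0.2,"z": 0.8,"wx": 0,"wy": 0,"wz": 0,"gripper": 0},
    {"x": 0,"y": 0.4,"z": 1.5,"wx": 0,"wy": 0,"wz": 0,"gripper": 0},
    {"x": 0,"y": 0.5,"z": 2,"wx": 0,"wy": 0,"wz": 0,"gripper": 0},
    {"x": 0,"y": 0.5,"z": 2.2,"wx": 0,"wy": 0,"wz": 0,"gripper": 0},
    {"x": 0,"y": 0.5,"z": 2.4,"wx": 0,"wy": 0,"wz": 0,"gripper": 0},
  ],
)

```text
time: 14.78
tool_pos: [0.4994, 0.0518, 0.0411]
tool_rot: [[0.988, -0.151, -0.0], [-0.151, -0.988, -0.0], [0.0, 0.0, -1.0]]
contact_force: [-0.2, -0.6, 1.1]
finger_gap: -0.0002
```

```bash
python3 go.py 0,-47,38
```

```text
t 14.775 local tcp mm [  0.4  -46.96  41.08] F local [-0.15 -0.66  1.1 ] gap -0.000171273305431314
to 0,-47,38 shift cm [-0.04  0.    0.31] rot deg [ 0.02 -0.   -0.15]
```

Emit:
play_rows(
  increments=[
    {"x": 0,"y": 0,"z": 0.1,"wx": 0,"wy": 0,"wz": 0,"gripper": 0},
    {"x": 0,"y": 0,"z": 0.2,"wx": 0,"wy": 0,"wz": 0,"gripper": 0},
    {"x": 0,"y": 0,"z": 0.3,"wx": 0,"wy": 0,"wz": 0,"gripper": 0},
    {"x": 0,"y": 0,"z": 0.3,"wx": 0,"wy": 0,"wz": 0,"gripper": 0},
  ],
)

```text
time: 15.28
tool_pos: [0.4996, 0.0518, 0.0402]
tool_rot: [[0.988, -0.151, 0.001], [-0.151, -0.988, -0.001], [0.001, 0.0, -1.0]]
contact_force: [-6.2, -1.3, 17.1]
finger_gap: -0.0
```

```bash
python3 go.py 0,-47,200
```

```text
t 15.275 local tcp mm [  0.59 -46.97  40.17] F local [-5.92 -2.16 17.11] gap -3.0298859038544834e-05
to 0,-47,200 shift cm [ -0.04   0.01 -15.98] rot deg [ 0.02 -0.07 -0.14]
```

There is 17 N at a tip height of 72.2 mm against a shut height of 72.5 mm, so the lid is shut against its stop. I'll lift off and retreat.

Emit:
play_rows(
  increments=[
    {"x": 0,"y": 0,"z": -1.5,"wx": 0,"wy": 0,"wz": 0,"gripper": 0},
    {"x": 0,"y": 0,"z": -5,"wx": 0,"wy": 0,"wz": 0,"gripper": 0},
    {"x": 0,"y": 0,"z": -9,"wx": 0,"wy": 0,"wz": 0,"gripper": 0},
    {"x": 0,"y": 0,"z": -13,"wx": 0,"wy": 0,"wz": 0,"gripper": 0},
    {"x": 0,"y": 3,"z": -17,"wx": 0,"wy": 0,"wz": 0,"gripper": 0},
    {"x": 0,"y": 7,"z": -19,"wx": 0,"wy": 0,"wz": 0,"gripper": 0},
    {"x": -2,"y": 12,"z": -20,"wx": 0,"wy": 0,"wz": 0,"gripper": 0},
    {"x": -4,"y": 17,"z": -20,"wx": 0,"wy": 0,"wz": 0,"gripper": 0},
  ],
)

```text
time: 16.27
tool_pos: [0.4345, -0.1116, 0.2397]
tool_rot: [[0.989, -0.151, 0.003], [-0.151, -0.989, -0.001], [0.003, 0.001, -1.0]]
contact_force: [0.1, -0.7, -0.1]
finger_gap: 0.0
```

Emit:
play_rows(
  increments=[
    {"x": -2,"y": 5,"z": 0,"wx": 0,"wy": 0,"wz": 0,"gripper": 0},
    {"x": -4,"y": 10,"z": 0,"wx": 0,"wy": 0,"wz": 0,"gripper": 0},
    {"x": -5,"y": 13,"z": 0,"wx": 0,"wy": 0,"wz": 0,"gripper": 0},
    {"x": -6,"y": 15,"z": 0,"wx": 0,"wy": 0,"wz": 0,"gripper": 0},
    {"x": -6,"y": 15,"z": 0,"wx": 0,"wy": 0,"wz": 0,"gripper": 0},
    {"x": -6,"y": 15,"z": 0,"wx": 0,"wy": 0,"wz": 0,"gripper": 0},
  ],
)

```text
time: 17.02
tool_pos: [0.3524, -0.2489, 0.2384]
tool_rot: [[0.988, -0.151, 0.001], [-0.151, -0.988, 0.0], [0.001, -0.0, -1.0]]
contact_force: [0.0, -0.9, 0.2]
finger_gap: 0.0
```

```bash
python3 go.py;  python3 - <<'E'
from h import *
g=cams.grab_frame("scene")["pixels"][95:245,180:340];t=cams.grab_frame("top")["pixels"][115:275,165:335]
cv2.imwrite("pics/s12.png",np.hstack([cv2.resize(g,(400,375),interpolation=2),cv2.resize(t,(398,375),interpolation=2)]))
E
```

```text
t 17.025 local tcp mm [-100.13 -366.18  238.36] F local [ 0.16 -0.86  0.21] gap 4.990472251973899e-05
```

View pics/s12.png

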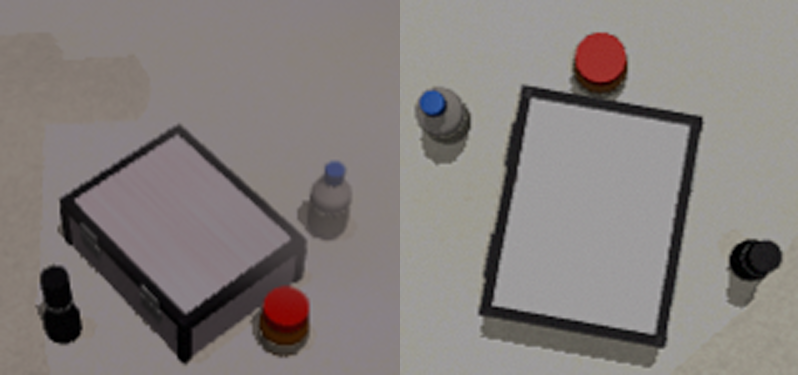

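The lid lies flat on the rim, spanning (480–702, 88–345) in the top half of the picture. The jar, bottle and torch stand where they were, and the arm is clear. I'll hand the job in.

```bash
python3 -c "
from plant import job
print(job.finish_job())"
```

```text
the job is handed in; nothing more can be done
None
```

The case is closed: I pushed the flap down flat with shut fingers, then swung the lid shut over it, and handed the job in at about 17 s.

- **Flap:** my first push missed. The real fingertips sit about 32 mm behind the reported TCP, so they passed over the flap without touching it. I found this from the pictures, corrected for it and pushed again. The flap met its stop with 8.7 N and looked flat in both views (estimated angle 0.02 rad) before I touched the lid.
- **Lid:** the final press read 17 N with the fingertips at 72.2 mm, against a shut height of 72.5 mm. That figure uses the tip offset found on the flap, so it is not an independent measurement.
- **Final check:** the last pictures show the lid flat on the rim and the torch, jar and bottle standing where they were. The arm ended about 0.24 m up and well away, with contact force at noise level (under 1 N).
- **Measurement disagreement:** the fixed cameras' rim corners disagreed with the fitted case outline by up to 6 mm. This did not affect the pushes.

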